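Lid the hook tin inside the roll-top hardware box

ROBOT

A 6-joint arm with a two-finger parallel gripper is mounted at the origin on the work surface. World frame = base frame: x ahead of the robot, y to its left, z up, the work surface at z = 0. Lengths are in mm, angles in rad, forces in N, time in s.
With the tool pointing down it reaches from about 300 to 1000 mm from the base axis. Payload 5.1 kg.
Tool frame: the origin (TCP) lies at the very end of the fingers, on their centre line; the grasp point (between the pads) lies 19 mm behind it; z points along the fingers, y is the line along which they close (so a half turn about z gives the same grasp; the last joint's range is limited). The gripper opens to 95 mm and grips with 3 to 60 N. Pads are 20 mm wide; open, the fingers measure 119 mm over their backs; the gripper's body (75 mm by 180 mm) begins 59 mm behind the grasp point.
Start: joints at [-1.271, 0.124, 1.65, -0, 1.367, -0.083], TCP at [242.755, -602.955, 214.656] pointing down, gripper open.
Joint ranges: [-2.61, 2.61], [-1.02, 2.33], [0.03, 2.71], [-1.35, 4.49], [0.32, 2.68], [-2.91, 2.91]. Speed limits (rad/s): [2.57, 2.57, 3.14, 3.14, 3.14, 3.14].

INTERFACE

Orientations are given as a rotation vector (axis times angle).
In Python, from bench import state, camera, camera_model, finish_job gives the robot as it stands.
- The arm moves only by the shell command python3 -m inch 'ROWS'. ROWS is JSON, a list of rows, each a list of 7 numbers: the shift along the world's x, y, z in cm, then the turn, a rotation vector about the world's x, y, z in rad, then the opening, from 0 (shut) to 1 (fully open). In form: [[tx, ty, tz, ax, ay, az, hand], ...]. A call has 1 to 5 rows; each row is the pose to reach, as a shift and turn from the pose commanded when the call began; what a row does not reach only later rows make up. A row lasts 1/8 s, in which the tool goes at most 62.5 mm and 10.7 degrees, less where a joint would pass 70% of its speed; a pose out of reach is approached as far as the arm can. A call with a gripper value outside its range is refused whole. The fingers move at their own pace and stop on an object; the grip force is fixed at half the most. Time passes only in rows, so rows that repeat a pose let the fingers close. It gives the time, the measured TCP pose, the force, the opening and the grip force at its end, in the units of the state.
- state(): the state, without advancing time (a new reading comes with each control period).
- camera(name): name is "scene" or "top"; returns (picture, depth): 400x640x3 uint8, blue, green, red; 400x640 float32, mm along the optical axis (not along the pixel's ray), 0 where there is no reading.
- camera_model(name): a dict with "intrinsics" (3x3 intrinsics, pixels), "dist_coeffs" ([k1, k2, p1, p2, k3] as OpenCV has them; the pictures are not rectified), "rvec" (rotation vector, rad) and "tvec" (3), from world to camera coordinates, as OpenCV has them. Camera axes: x right, y down, z forward; pixel columns grow to the right and rows downward; lengths in mm; the calibration is good to about 2 mm. A picture is of the moment at which its call begins. camera_model takes no time and is no camera call.
- finish_job(): hands the job in; it is judged then, once.
The state is a dict: "clock": time; "joints": joint angles; "qvel": joint speeds; "effort": joint torques, N m; "ee_pos": TCP position; "tcp_rot": TCP orientation; "wrist_force": force on the tool from outside, world axes, zero at the start; "wrist_torque": the same for the moment, N m; "finger_gap": opening from 0.0 (shut) to 1.0 (fully open); "gripper_force": force on a finger pad.
Only numpy, scipy, OpenCV 4.12 (cv2) and the standard library are available. Lean on these libraries where they do the work, as an engineer would, in place of code of your own. Each camera call takes 0.05 s, during which the arm holds its last target. There are 200 camera calls.

TASK

Roll the tambour cover of the teak hardware box all the way up, fit the loose green lid on the green tin of cup hooks standing inside and press it down until it sits level and fully home on the rim, then roll the cover all the way down again. The tin stays in the box, and the jar and the other hardware are left where they lie.

Things in the scene. Friction and masses are not known exactly. Their poses are not given: they have to be found in the camera images.
- box: fixed teak roll-top box, 364 deep (x) 380 wide (y) 227 high mm, front on its -x side. Origin: centre of underside, z up. Half-round end cheeks, inner faces y=+-178, top edge radius 182. Floor 12 thick; front sill x=-175..-161, top z=45. Rear half: fixed shell, outer radius 181. Arc axis of the cover: along y at x=0, z=45. Cover up: the front half is open from above
- cover (a joint): slatted tambour cover, 0.4 kg, a quarter-round of outer radius 170 mm running on a circular track about the arc axis; rad: 0 = all the way down, its lead rail on the front sill; 1.5 = all the way up, under the rear shell (end stop). Runs stiffly, stays where it is left, needs at most about 6 N at its knob
- cover_knob (a point): brass knob on the cover's lead rail, mid-width (box y=0): round stub 22 mm in diameter, 27 long, axis pointing out from the arc axis, on a thinner neck; this point is its centre, 30 mm off the cover. At cover value q: box x = -0.200 cos(0.105+q), z = 0.045 + 0.200 sin(0.105+q) m. Can be pinched along the box's y from straight above at every q, and turns between the fingers
- tin_rim (a point): loose green tin of cup hooks, upright on the box floor, front half; 72 mm in diameter to its shoulder at 50 mm, 66 high; this point: centre of its mouth, at the rim; z up. Neck tapers from 57 mm at the shoulder to 53 at the rim. A black rubber collar round it stands 10 mm above the shoulder: a lid just laid on rests 6 mm high; pushed with 9 N the collar goes down 6 mm and stays. 0.55 kg
- lid_knob (a point): loose green lid, right way up on the bench: 68 mm in diameter, skirt 12 deep (inside diameter 62, goes over the tin's neck), 3 mm top; brass knob on it 20 in diameter, 26 tall, thinner in its lowest 10. This point: on the axis in the knob, 31 mm above the skirt's lower edge, 10 below the knob's flat top; z up. Fully home, it is 19 mm above the tin's rim point. 0.07 kg
- jar: loose amber glass jar with a black cap, 66 mm in diameter, 85 mm high, standing on the box floor beside the tin; bystander. Origin: centre of its underside
- ring_handle: loose black iron ring handle, 82 mm across, 15 mm high, lying on the bench; bystander. Origin: centre of its underside
- escutcheon: loose tarnished copper keyhole plate, 34 by 68 mm, 4 mm thick, lying on the bench; bystander. Origin: centre of its underside
- rim_lock: loose heavy bronze rim lock, 108 by 168 mm, 34 mm high, lying on the bench; bystander. Origin: centre of its underside
- hook_a: loose brass cup hook, 48 mm long, 12 mm high, lying on the bench; bystander
- hook_b: second loose brass cup hook, the same
Not all that is in view belongs to the job. What is shaped like the part that bears lid_knob but orange or purple is not meant.

How it is judged:
By the outcome, as a careful person would: the job done as asked, in the order asked, and still so for the second after the job is handed in, with the robot touching nothing.
It also fails if it takes over 72 s, if anything falls off the work surface, if the arm or the gripper's body presses on something with over 40 N, if the wrist force passes 120 N, or if a joint passes its speed limit or range.

## Working session

There is one attempt and no reset: what is moved stays moved. The work goes in short steps, Python scripts to look and compute and a shell command to move; the robot and the scene stay as the last step left them, time stands still between calls to the robot, and variables do not carry over. Pictures are saved under pics/ and viewed, at most 10 in all, crops included, and the job is handed in when it is done.

```bash
mkdir -p pics; ls; cat > h.py <<'E'
import numpy as np, cv2
from bench import state, camera, camera_model
def ray(name,px):
    m=camera_model(name);K=np.array(m["intrinsics"],float);d=np.array(m["dist_coeffs"],float)
    R=cv2.Rodrigues(np.array(m["rvec"],float))[0];t=np.array(m["tvec"],float).ravel()
    p=cv2.undistortPoints(np.array(px,float).reshape(-1,1,2),K,d).reshape(-1,2)
    return -R.T@t, np.c_[p,np.ones(len(p))]@R, R, t
def onplane(name,px,z):
    c,v,_,_=ray(name,px); return c+v*((z-c[2])/v[:,2])[:,None]
def atdepth(name,px,dep):
    c,v,_,_=ray(name,px); return c+v*np.array(dep,float).reshape(-1,1)
def cloud(name,dep):
    ys,xs=np.nonzero(dep>0)
    return atdepth(name,np.c_[xs,ys],dep[ys,xs]),xs,ys
def proj(name,P):
    m=camera_model(name)
    return cv2.projectPoints(np.array(P,float).reshape(-1,3),np.array(m["rvec"],float),np.array(m["tvec"],float),np.array(m["intrinsics"],float),np.array(m["dist_coeffs"],float))[0].reshape(-1,2)
E
python3 - <<'E'
from h import *
for n in("scene","top"):
    p,d=camera(n); cv2.imwrite(f"pics/{n}0.png",p); np.savez(f"{n}0.npz",p=p,d=d)
    print(n,ray(n,[[320,200]])[:2])
print(state())
E
```

```text
pics
scene (array([-511.58902828,  278.25388674, 1137.28893403]), array([[ 0.69023551, -0.08991129, -0.71810308]]))
top (array([ 306.90947494,  155.5709743 , 1356.46698524]), array([[ 0.15661207, -0.02029967, -0.98750423]]))
{'clock': 0.1, 'joints': array([-1.27059509e+00,  1.24433744e-01,  1.65151307e+00, -3.09455350e-05,
        1.36753543e+00, -8.25763280e-02]), 'qvel': array([ 0.00273813, -0.00085066, -0.00397751,  0.00096094, -0.00085352,
       -0.00010198]), 'effort': array([ 4.12320223e-04, -4.18881369e+01, -3.61096394e+01,  7.77411601e-02,
        4.61669324e-02, -5.04170760e-05]), 'ee_pos': array([ 242.58025349, -602.41018658,  213.52837118]), 'tcp_rot': array([-3.08238754e+00, -5.97254593e-01,  3.69433604e-04]), 'wrist_force': array([-0.5905625 , -0.95047865,  0.5533318 ]), 'wrist_torque': array([-0.00486058, -0.03606089,  0.02451539]), 'gripper_force': 0.0, 'finger_gap': 1.0029160160509782}
```

View pics/scene0.png

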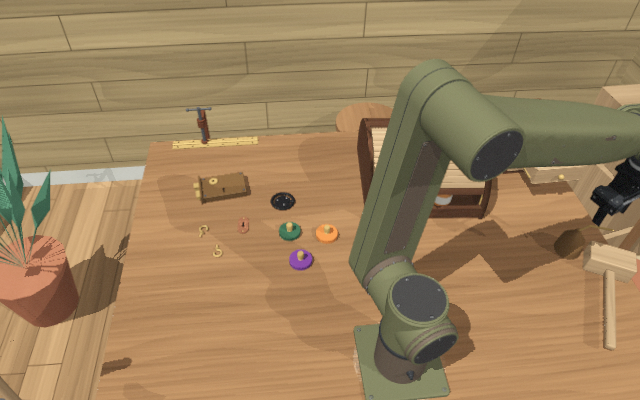

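View pics/top0.png

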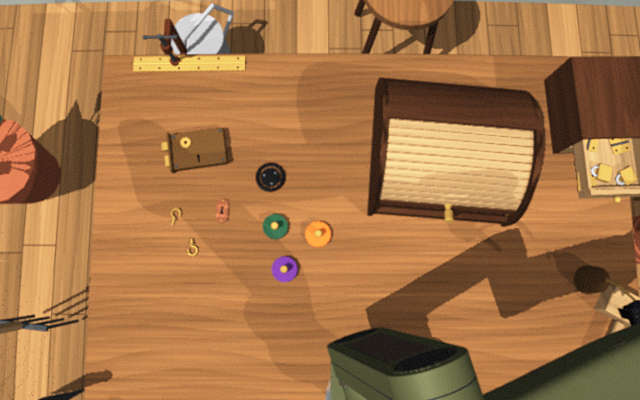

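The lid candidates in the top view are green (276,226), orange (318,234) and purple (285,269). Only the green one fits the description. I'll confirm it in a crop while measuring.

```bash
python3 - <<'E'
from h import *
from scipy.optimize import least_squares
z=np.load("top0.npz");p,d=z["p"],z["d"]
c=cv2.resize(p[190:290,240:360],None,fx=5,fy=5,interpolation=cv2.INTER_CUBIC)
c2=cv2.resize(p[180:235,400:500],None,fx=5,fy=5,interpolation=cv2.INTER_CUBIC); c=np.vstack([c[:, :500],c2])[:600]
cv2.imwrite("pics/crop.png",cv2.resize(c,(500,600) if 0 else (c.shape[1],c.shape[0])))
hsv=cv2.cvtColor(p,cv2.COLOR_BGR2HSV)
P,xs,ys=cloud("top",d)
# lid
g=(hsv[...,0]>60)&(hsv[...,0]<95)&(hsv[...,1]>100); g[:, :250]=0;g[:,300:]=0;g[:200]=0;g[260:]=0
cn=max(cv2.findContours(g.astype(np.uint8),0,2)[0],key=cv2.contourArea);cc,r=cv2.minEnclosingCircle(cn)
print("lid disc",cc,r,onplane("top",[cc],15))
s=(np.abs(xs-cc[0])<18)&(np.abs(ys-cc[1])<18)&(P[:,2]>32);print("knob pts",s.sum(),P[s].mean(0),P[s][:,2].max())
b=(xs>360)&(xs<550)&(ys>70)&(ys<235)
Q=P[b];hs=hsv[ys[b],xs[b]]
f=Q[Q[:,2]>25];print("rect",cv2.minAreaRect(f[:,:2].astype(np.float32)),f.min(0),f.max(0))
slat=(hs[:,2]>150)&(hs[:,1]<150)&(xs[b]>395)&(xs[b]<525)&(ys[b]<200)&(ys[b]>125);S=Q[slat]
def res(q):
    n=np.array([np.cos(q[1]),np.sin(q[1])]);return np.hypot(S[:,:2]@n-q[0],S[:,2]-45)-q[2]
o=least_squares(res,[f[:,0].mean(),0.0,170],loss='soft_l1');print("cyl",o.x,slat.sum(),np.std(res(o.x)))
print("slat z range",S.min(0),S.max(0))
k=(xs>438)&(xs<460)&(ys>198)&(ys<224)
h=hsv[ys[k],xs[k]];y=(h[:,0]>15)&(h[:,0]<35)&(h[:,1]>120)&(h[:,2]>100)
print("knob",y.sum(),P[k][y].mean(0),np.c_[xs[k][y],ys[k][y]].mean(0)); print(np.round(P[k][y][::6]))
E
```

```text
lid disc (275.1090087890625, 226.2335662841797) 11.888448715209961 [[449.25908189 248.130601    15.        ]]
knob pts 44 [450.09913187 250.28186141  40.03635004] 46.194306678518615
rect ((667.7379760742188, -260.83172607421875), (494.77655029296875, 453.2984924316406), 85.21925354003906) [ 446.33343087 -525.24482315   25.02153552] [873.23116361   2.56653972 231.94309946]
cyl [ 6.60439589e+02 -8.56524901e-02  1.69398451e+02] 9402 2.2111101410287852
slat z range [ 498.71274485 -366.04060256  117.18979289] [666.71757267 -46.51934438 222.96730021]
knob 211 [ 476.26030782 -188.71795113  122.19389086] [448.39810427 210.07109005]
[[ 503. -164.  130.]
 [ 502. -200.  137.]
 [ 500. -184.  130.]
 [ 499. -170.  125.]
 [ 496. -173.  124.]
 [ 496. -193.  125.]
 [ 494. -171.  121.]
 [ 494. -192.  120.]
 [ 494. -210.  119.]
 [ 492. -189.  120.]
 [ 492. -205.  118.]
 [ 490. -187.  116.]
 [ 488. -180.  115.]
 [ 487. -194.  118.]
 [ 484. -189.  121.]
 [ 482. -186.  120.]
 [ 478. -184.  127.]
 [ 476. -184.  125.]
 [ 474. -180.  122.]
 [ 473. -193.  131.]
 [ 470. -184.  136.]
 [ 468. -178.  128.]
 [ 468. -192.  131.]
 [ 465. -184.  135.]
 [ 463. -179.  126.]
 [ 462. -191.  135.]
 [ 460. -183.  136.]
 [ 458. -177.  132.]
 [ 457. -190.  139.]
 [ 455. -184.  134.]
 [ 469. -210.   -3.]
 [ 453. -188.  134.]
 [ 450. -182.  132.]
 [ 451. -198.  125.]
 [ 449. -191.  125.]
 [ 446. -191.  123.]]
```

View pics/crop.png

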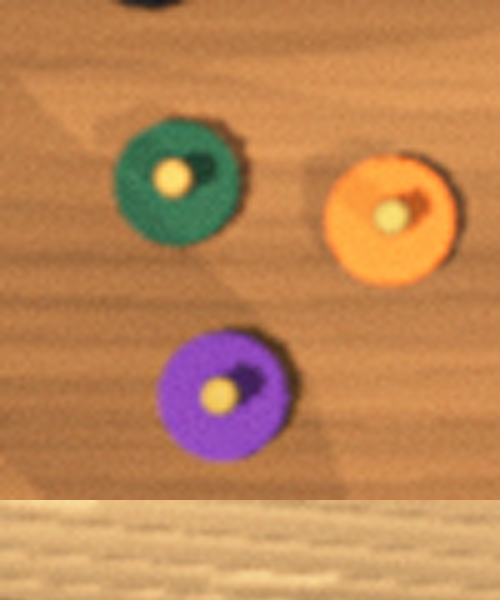

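The crop confirms it: the green lid with a brass knob is the one, and the orange and purple ones are decoys. The cover is already about 0.3 rad up, with its knob near (462,-186,128). I'll move above the knob now.

```bash
python3 -m inch '[[0,0,6,0,0,-0.1,1],[0,2,12,0,0,-0.2,1],[3,7,12,0,0,-0.3,1],[6,12,12,0,0,-0.4,1],[10,18,12,0,0,-0.468,1]]'
python3 - <<'E'
from h import *
z=np.load("top0.npz");p,d=z["p"],z["d"];hsv=cv2.cvtColor(p,cv2.COLOR_BGR2HSV)
P,xs,ys=cloud("top",d)
k=(xs>438)&(xs<460)&(ys>198)&(ys<224)&(P[:,2]>100)&(P[:,0]<482);h=hsv[ys,xs]
k&=(h[:,0]>15)&(h[:,0]<35)&(h[:,1]>120)&(h[:,2]>100)
print(k.sum(),P[k].mean(0),np.percentile(P[k],[5,50,95],axis=0))
E
```

```text
clock: 0.72
ee_pos: [337.8, -429.4, 334.3]
tcp_rot: [-3.138, 0.139, 0.0]
wrist_force: [0.4, -0.8, 0.1]
finger_gap: 1.0
gripper_force: 0.0
110 [ 462.29569035 -186.10383627  130.24704588] [[ 448.29036001 -195.02354787  120.77602002]
 [ 462.08007266 -185.95159515  130.69067608]
 [ 478.02430738 -178.18236937  137.38439767]]
```

```bash
python3 -m inch '[[3,6,0,0,0,0,1],[6,12,-3,0,0,0,1],[9,18,-6,0,0,0,1],[12,23.7,-10,0,0,0,1],[12,23.7,-10,0,0,0,1]]'; python3 - <<'E'
from h import *
for n in("scene","top"):
    p,d=camera(n); cv2.imwrite(f"pics/{n}1.png",p)
p=cv2.imread("pics/top1.png");q=cv2.imread("pics/scene1.png")
cv2.imwrite("pics/c1.png",np.vstack([cv2.resize(p[120:245,370:560],(760,500))]))
E
```

```text
clock: 1.35
ee_pos: [457.3, -191.3, 232.4]
tcp_rot: [-3.138, 0.131, 0.003]
wrist_force: [0.2, -0.2, 0.4]
finger_gap: 0.999
gripper_force: 0.0
```

View pics/c1.png

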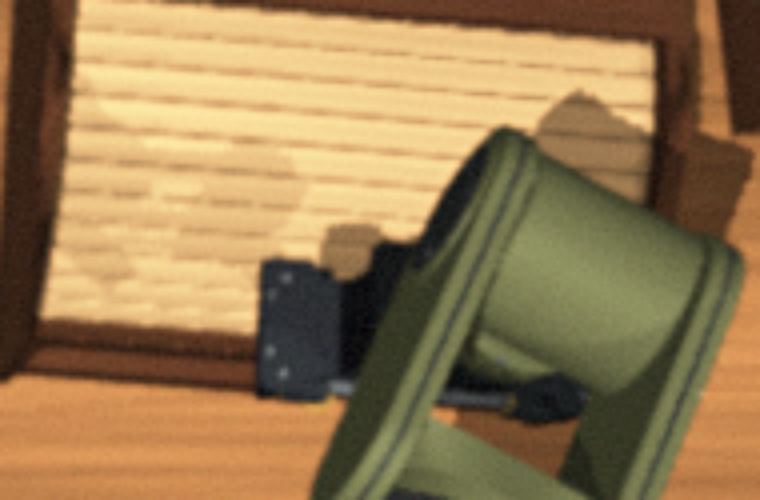

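The gripper is over the lead rail at mid-width, aligned with the box, so I'll descend and pinch.

```bash
python3 -m inch '[[0,0,-5,0,0,0,1],[0,0,-10,0,0,0,1],[0,0,-12.5,0,0,0,1],[0,0,-12.5,0,0,0,1],[0,0,-12.5,0,0,0,0.2]]'; python3 -m inch '[[0,0,0,0,0,0,0.2],[0,0,0,0,0,0,0.1],[0,0,0,0,0,0,0.1],[0,0,0,0,0,0,0.1]]'
```

```text
clock: 2.08
ee_pos: [458.3, -195.1, 111.5]
tcp_rot: [3.137, -0.135, 0.004]
wrist_force: [0.2, -1.0, 1.1]
finger_gap: 0.945
gripper_force: 0.0
clock: 2.58
ee_pos: [457.5, -194.0, 109.9]
tcp_rot: [3.139, -0.134, 0.0]
wrist_force: [0.9, -0.1, -0.6]
finger_gap: 0.535
gripper_force: 0.0
```

```bash
python3 -m inch '[[0.4,0.8,0,0,0,0,0.1],[0.4,0.8,0,0,0,0,0.1],[0.4,0.8,0,0,0,0,0.1],[0.4,0.8,0,0,0,0,0.1],[0.4,0.8,0,0,0,0,0.1]]'; 
```

```text
clock: 3.2
ee_pos: [461.4, -188.4, 109.6]
tcp_rot: [3.133, -0.132, 0.001]
wrist_force: [0.8, -9.7, -3.0]
finger_gap: 0.223
gripper_force: 30.0
```

```bash
python3 -m inch '[[0.66,-0.2,1.4,0,0,0,0.1],[1.4,-0.27,2.7,0,0,0,0.1],[2.2,-0.34,4.0,0,0,0,0.1],[3.1,-0.42,5.15,0,0,0,0.1],[4.15,-0.5,6.25,0,0,0,0.1]]'; 
```

```text
clock: 3.82
ee_pos: [501.8, -191.8, 170.9]
tcp_rot: [3.137, -0.133, -0.006]
wrist_force: [-0.5, -5.1, -6.4]
finger_gap: 0.221
gripper_force: 30.0
```

```bash
python3 -m inch '[[1.08,-0.1,1.03,0,0,0,0.1],[2.25,-0.3,1.98,0,0,0,0.1],[3.47,-0.4,2.84,0,0,0,0.1],[4.75,-0.5,3.6,0,0,0,0.1],[6.1,-0.6,4.26,0,0,0,0.1]]'; 
```

```text
clock: 4.45
ee_pos: [564.6, -197.1, 214.6]
tcp_rot: [3.139, -0.134, -0.001]
wrist_force: [0.5, -2.4, -7.7]
finger_gap: 0.225
gripper_force: 30.0
```

```bash
python3 -m inch '[[1.87,-0.16,0.73,0,0,0,0.1],[3.78,-0.32,1.26,0,0,0,0.1],[5.74,-0.49,1.6,0,0,0,0.1],[7.7,-0.66,1.74,0,0,0,0.1],[9.0,-0.78,1.74,0,0,0,0.1]]'; python3 -m inch '[[0.2,0,0,0,0,0,0.1],[0.4,0,0,0,0,0,0.1]]'
```

```text
clock: 5.08
ee_pos: [655.0, -204.7, 232.6]
tcp_rot: [-3.138, 0.133, 0.001]
wrist_force: [-2.9, -0.8, -4.6]
finger_gap: 0.221
gripper_force: 30.0
clock: 5.32
ee_pos: [655.0, -204.6, 232.5]
tcp_rot: [-3.138, 0.134, 0.015]
wrist_force: [-17.7, -0.4, 2.7]
finger_gap: 0.224
gripper_force: 30.0
```

The cover is at its end stop. I'll release it, climb, and go to the lid.

```bash
python3 -m inch '[[-0.3,0,0,0,0,0,0.5],[-0.3,0,0,0,0,0,0.5],[-0.3,0,0,0,0,0,0.5],[-0.3,0,5,0,0,0,0.5],[-0.3,0,9,0,0,0,0.5]]'; python3 -m inch '[[-2,5,1,0,0,0,0.5],[-5,11,0,0,0,0,0.5],[-8,16.5,0,0,0,0,0.5],[-11,22,0,0,0,0,0.5],[-13,27,0,0,0,0,0.5]]';  python3 -m inch '[[-2,5,-2,0,0,0,0.5],[-4,9,-5,0,0,0,0.5],[-6,14,-8,0,0,0,0.5],[-7,18.5,-12,0,0,0,0.5],[-7,18.5,-14,0,0,0,0.5]]'
python3 - <<'E'
from h import *
for n in("scene","top"):
    p,d=camera(n); cv2.imwrite(f"pics/{n}2.png",p); np.savez(f"{n}2.npz",p=p,d=d)
p=cv2.imread("pics/top2.png");q=cv2.imread("pics/scene2.png")
cv2.imwrite("pics/c2.png",np.hstack([cv2.resize(p[60:240,360:560],(400,360)),cv2.resize(q[100:260,330:510],(400,360))]))
print(state()["ee_pos"])
E
```

```text
clock: 5.95
ee_pos: [655.4, -204.6, 324.0]
tcp_rot: [-3.139, 0.133, -0.002]
wrist_force: [0.4, -0.0, -0.5]
finger_gap: 0.498
gripper_force: 0.0
clock: 6.58
ee_pos: [524.0, 67.0, 323.0]
tcp_rot: [-3.138, 0.134, -0.003]
wrist_force: [1.2, 0.6, -0.1]
finger_gap: 0.498
gripper_force: 0.0
clock: 7.2
ee_pos: [453.2, 252.5, 180.2]
tcp_rot: [3.139, -0.127, -0.003]
wrist_force: [0.1, -0.1, -0.1]
finger_gap: 0.501
gripper_force: 0.0
[453.5223745  249.97136129 179.68156139]
```

View pics/c2.png

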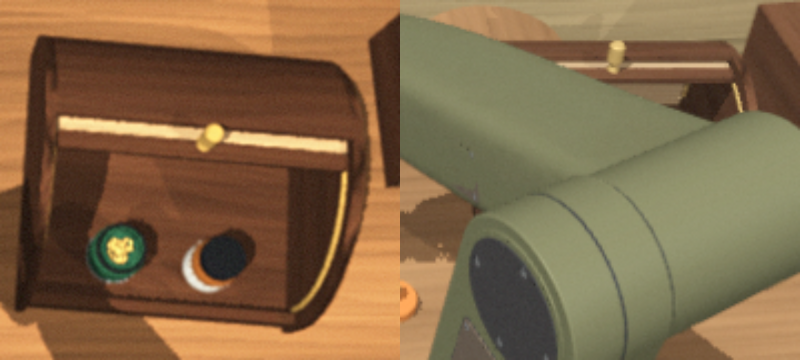

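The top view shows the tin open at about (419,185), with brass hooks inside and the jar to its right at about (470,190). The cover is fully up. Next I'll locate the rim.

```bash
python3 - <<'E'
from h import *
z=np.load("top2.npz");p,d=z["p"],z["d"];hsv=cv2.cvtColor(p,cv2.COLOR_BGR2HSV)
x0,y0=400,165
sub=hsv[165:205,400:440]
g=(sub[...,0]>60)&(sub[...,0]<95)&(sub[...,1]>90)
ye=(sub[...,0]>15)&(sub[...,0]<35)&(sub[...,2]>140)&(sub[...,1]>90)
for n,m in(("g",g),("y",ye)):
    cn=max(cv2.findContours(m.astype(np.uint8),0,2)[0],key=cv2.contourArea);cc,r=cv2.minEnclosingCircle(cn);M=cv2.moments(cn)
    print(n,cc,r,onplane("top",[[cc[0]+x0,cc[1]+y0]],78), cv2.fitEllipse(cn) if len(cn)>5 else 0)
ys,xs=np.nonzero(d[165:205,400:440]>0);P=atdepth("top",np.c_[xs+x0,ys+y0],d[ys+165,xs+400])
gg=g[ys,xs]
for lo,hi in((54,68),(68,75),(75,90)):
    s=(P[:,2]>lo)&(P[:,2]<hi)&(P[:,0]<600); Q=P[s]
    print(lo,s.sum(),(Q.min(0)+Q.max(0))/2,Q.max(0)-Q.min(0),np.median(Q,0))
s=(P[:,2]>72)&gg; Q=P[s][:,:2];A=np.c_[2*Q,np.ones(len(Q))];b=(Q**2).sum(1);o=np.linalg.lstsq(A,b,rcond=None)[0];print("circ",o[:2],np.sqrt(o[2]+o[:2]@o[:2]),len(Q))
cv2.imwrite("pics/tin.png",cv2.resize(p[160:210,395:495],None,fx=8,fy=8,interpolation=cv2.INTER_CUBIC))
# lid
z0=np.load("top0.npz")
# jar cap
blk=(hsv[...,2]<60);blk[:, :455]=0;blk[:,490:]=0;blk[:175]=0;blk[205:]=0
cn=max(cv2.findContours(blk.astype(np.uint8),0,2)[0],key=cv2.contourArea);cc,r=cv2.minEnclosingCircle(cn);print("jar",cc,r,onplane("top",[cc],97))
E
```

```text
g (18.0, 21.0) 14.212770462036133 [[ 545.47015453 -124.45621066   78.        ]] ((18.571514129638672, 20.265575408935547), (23.353965759277344, 26.023279190063477), 52.11646270751953)
y (20.31818199157715, 19.31818199157715) 7.136608123779297 [[ 549.88306668 -130.67212724   78.        ]] ((19.495563507080078, 19.415008544921875), (11.645087242126465, 13.440665245056152), 48.55508041381836)
54 309 [ 553.30517431 -129.73850934   61.02876771] [70.81878546 67.08545371 13.9415982 ] [ 551.95878326 -129.86106411   60.57869424]
68 198 [ 553.73132827 -132.83499165   71.53052764] [66.35896685 66.02411187  6.84652062] [ 552.04805483 -130.31259691   71.38223651]
75 79 [ 552.65519946 -131.73660905   79.41386409] [60.73274599 65.71350758  8.79189779] [ 551.21613382 -134.49351762   77.49910468]
circ [ 553.10077092 -132.11698339] 25.676818825871013 81
jar (473.5, 187.0) 13.865524291992188 [[ 539.03767571 -263.72709605   97.        ]]
```

View pics/tin.png

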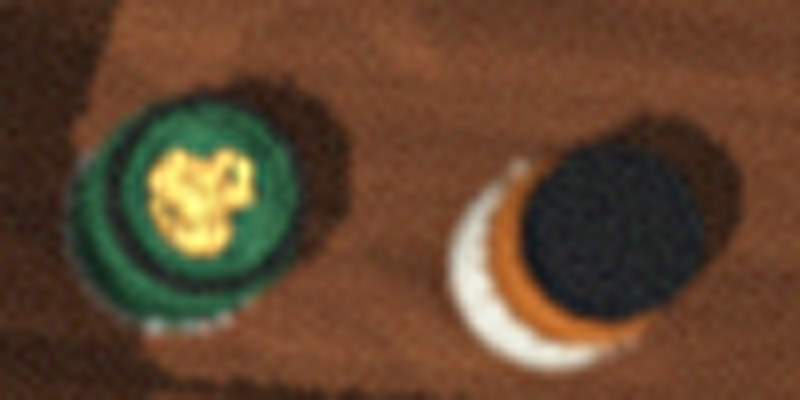

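```bash
python3 -m inch '[[-0.35,0,-5,0,0,0,0.5],[-0.35,0,-10,0,0,0,0.5],[-0.35,0,-14,0,0,0,0.5],[-0.35,0,-16,0,0,0,0.5],[-0.35,0,-16,0,0,0,0.1]]';python3 -m inch '[[0,0,0,0,0,0,0.1],[0,0,0,0,0,0,0.1],[0,0,0,0,0,0,0.1]]'; python3 -c "
from h import *
print(onplane('top',[[420.9,183.25]],78))"
```

```text
clock: 7.92
ee_pos: [451.9, 249.1, 22.0]
tcp_rot: [3.138, -0.137, -0.002]
wrist_force: [-0.1, -0.3, 1.5]
finger_gap: 0.439
gripper_force: 0.0
clock: 8.3
ee_pos: [452.9, 250.5, 24.0]
tcp_rot: [-3.138, 0.133, -0.005]
wrist_force: [0.8, -2.0, 5.7]
finger_gap: 0.197
gripper_force: 30.0
[[ 552.69389551 -132.29965552   78.        ]]
```

```bash
python3 -m inch '[[0,0,3,0,0,0,0.1],[0,0,8,0,0,0,0.1],[0,0,14,0,0,0,0.1],[0,-3,19,0,0,0,0.1],[1,-7,24,0,0,0,0.1]]';python3 -m inch '[[1,-5,1,0,0,0,0.1],[2,-11,1,0,0,0,0.1],[4,-17,1,0,0,0,0.1],[6,-23,1,0,0,0,0.1],[8,-28,1,0,0,0,0.1]]';python3 -m inch '[[0.8,-2,0,0,0,0,0.1],[0.8,-3.2,-2,0,0,0,0.1],[0.8,-3.2,-4,0,0,0,0.1],[0.8,-3.2,-5,0,0,0,0.1]]'
python3 - <<'E'
from h import *
for n in("scene","top"):
    p,d=camera(n); cv2.imwrite(f"pics/{n}3.png",p); np.savez(f"{n}3.npz",p=p,d=d)
p=cv2.imread("pics/top3.png");q=cv2.imread("pics/scene3.png")
cv2.imwrite("pics/c3.png",np.hstack([cv2.resize(p[110:230,370:500],(400,370)),cv2.resize(q[100:260,330:510],(400,370))]))
print(state())
E
```

```text
clock: 8.93
ee_pos: [460.6, 181.6, 262.6]
tcp_rot: [-3.138, 0.13, -0.002]
wrist_force: [0.7, 0.5, -1.2]
finger_gap: 0.202
gripper_force: 30.0
clock: 9.55
ee_pos: [541.3, -100.4, 270.7]
tcp_rot: [-3.138, 0.135, -0.002]
wrist_force: [1.3, 0.2, -1.3]
finger_gap: 0.196
gripper_force: 30.0
clock: 10.05
ee_pos: [547.5, -128.6, 217.2]
tcp_rot: [-3.137, 0.131, 0.006]
wrist_force: [1.0, 0.4, -0.8]
finger_gap: 0.199
gripper_force: 30.0
{'clock': 10.15, 'joints': array([-3.26354438e-01, -6.81823936e-02,  1.84100909e+00,  2.30826193e-04,
        1.37289186e+00,  1.32797694e+00]), 'qvel': array([-2.40463538e-03, -1.39479380e-02, -4.09731950e-02,  1.76540676e-04,
        1.01514727e-02, -6.30697791e-05]), 'effort': array([-1.46983154e-01, -3.33418500e+01, -3.65768445e+01,  4.90720372e-02,
       -1.44122578e-01,  2.06554912e-03]), 'ee_pos': array([ 547.73671399, -128.72852976,  217.82377725]), 'tcp_rot': array([-3.13746947,  0.13119264,  0.00611783]), 'wrist_force': array([ 0.15131233, -0.76080824, -0.70860749]), 'wrist_torque': array([ 0.05714754,  0.04914651, -0.01573448]), 'gripper_force': 29.999924884177744, 'finger_gap': 0.20106833763436235}
```

View pics/c3.png

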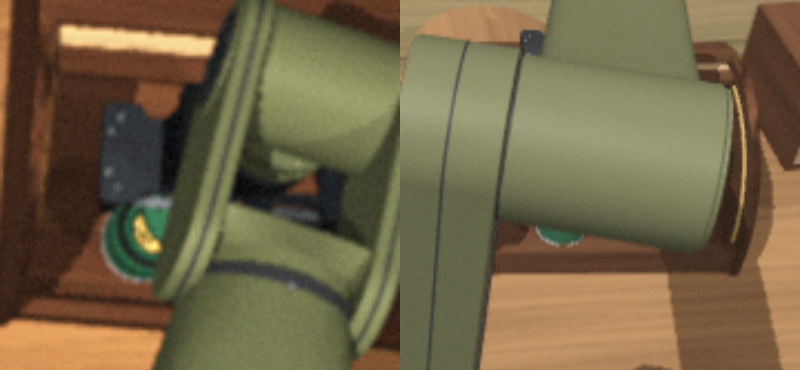

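Both views of the lid are hidden by the arm. The fit gives ±4 mm of slack on a tapered neck, so I'll go down over the rim and use the force reading.

```bash
python3 -m inch '[[0.6,-0.35,-4,0,0,0,0.1],[0.6,-0.35,-8,0,0,0,0.1],[0.6,-0.35,-10,0,0,0,0.1],[0.6,-0.35,-10,0,0,0,0.1],[0.6,-0.35,-10,0,0,0,0.1]]';python3 -m inch '[[0,0,0,0,0,0,0.1]]';python3 - <<'E'
from h import *
for n in("scene","top"):
    p,d=camera(n); cv2.imwrite(f"pics/{n}4.png",p);print(state()["ee_pos"])
    np.savez(f"{n}4.npz",p=p,d=d)
    print(n,proj(n,[[552.7,-132.2,80]]))
q=cv2.imread("pics/scene4.png");p=cv2.imread("pics/top4.png")
cv2.imwrite("pics/c4.png",np.hstack([cv2.resize(p[130:220,390:480],(400,400)),cv2.resize(q[150:230,390:470],(400,400))]))
E
```

```text
clock: 10.78
ee_pos: [556.3, -134.1, 122.4]
tcp_rot: [3.138, -0.133, 0.005]
wrist_force: [-0.1, -0.0, -1.4]
finger_gap: 0.201
gripper_force: 30.0
clock: 10.9
ee_pos: [556.4, -134.2, 122.6]
tcp_rot: [3.138, -0.134, 0.006]
wrist_force: [0.9, -0.4, -1.0]
finger_gap: 0.199
gripper_force: 30.0
[ 556.15561866 -134.20183256  122.28745227]
scene [[403.73255291 183.61326675]]
[ 555.92414128 -134.14389459  121.92901416]
top [[421.0286825  183.10130415]]
```

View pics/c4.png

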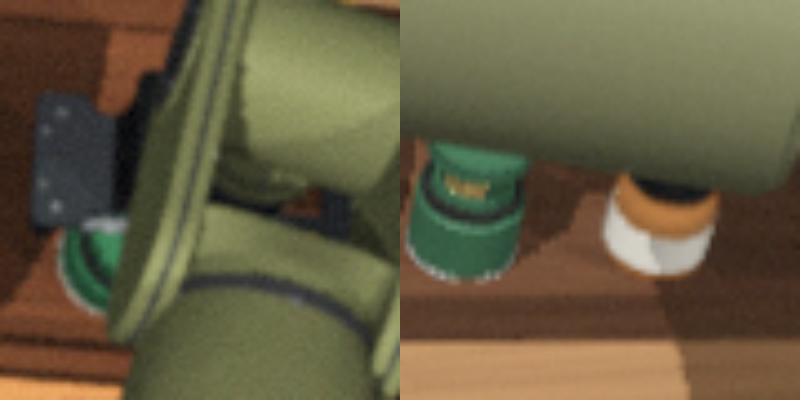

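```bash
python3 - <<'E'
from h import *
for y in(-132.2,-136.2):
    print(proj("scene",[[552.7,y,12],[552.7,y,66],[552.7,y,102],[557,y,102]]))
q=cv2.imread("pics/scene4.png");h=cv2.cvtColor(q,cv2.COLOR_BGR2HSV)
g=(h[...,0]>65)&(h[...,0]<95)&(h[...,1]>110)
for r in range(176,206): 
    c=np.nonzero(g[r,385:425])[0]; print(r,c.min()+385 if len(c) else 0,c.max()+385 if len(c) else 0,end="; ")
E
```

```text
[[400.78659312 198.28717745]
 [403.11154774 186.71008667]
 [404.72416719 178.66431946]
 [404.4096526  177.7479972 ]]
[[401.95705172 198.20712069]
 [404.3106643  186.63088964]
 [405.94313306 178.58582869]
 [405.62632229 177.66988843]]
176 0 0; 177 0 0; 178 0 0; 179 0 0; 180 0 0; 181 0 0; 182 0 0; 183 401 401; 184 402 402; 185 412 412; 186 0 0; 187 408 408; 188 0 0; 189 411 412; 190 409 409; 191 0 0; 192 393 393; 193 0 0; 194 0 0; 195 412 412; 196 0 0; 197 401 408; 198 399 399; 199 400 411; 200 0 0; 201 396 396; 202 409 409; 203 0 0; 204 405 405; 205 0 0;
```

The scene view shows the lid centred over the tin to within 2 mm, so I'll lower it.

```bash
python3 -m inch '[[-0.1,0,-1,0,0,0,0.1],[-0.1,0,-1.8,0,0,0,0.1],[-0.1,0,-2.2,0,0,0,0.1],[-0.1,0,-2.5,0,0,0,0.1],[-0.1,0,-2.5,0,0,0,0.1]]'
```

```text
clock: 11.62
ee_pos: [554.2, -133.9, 95.5]
tcp_rot: [3.139, -0.134, 0.0]
wrist_force: [-0.3, 0.0, 0.7]
finger_gap: 0.197
gripper_force: 30.0
```

```bash
python3 -m inch '[[0,0,-0.2,0,0,0,0.1],[0,0,-0.4,0,0,0,0.1],[0,0,-0.4,0,0,0,0.1]]'; python3 -m inch '[[0,0,-0.2,0,0,0,0.1],[0,0,-0.4,0,0,0,0.1],[0,0,-0.4,0,0,0,0.1]]'
```

```text
clock: 12.0
ee_pos: [554.4, -133.9, 92.7]
tcp_rot: [3.139, -0.134, 0.001]
wrist_force: [-3.7, 1.6, 6.2]
finger_gap: 0.199
gripper_force: 30.0
clock: 12.38
ee_pos: [554.6, -134.0, 90.0]
tcp_rot: [3.139, -0.134, 0.001]
wrist_force: [-6.9, 2.2, 11.3]
finger_gap: 0.2
gripper_force: 30.0
```

```bash
python3 -m inch '[[-0.15,0.05,-0.1,0,0,0,0.1],[-0.2,0.05,-0.3,0,0,0,0.1],[-0.2,0.05,-0.3,0,0,0,0.1]]'; python3 -m inch '[[0,0,-0.2,0,0,0,0.1],[0,0,-0.4,0,0,0,0.1],[0,0,-0.4,0,0,0,0.1]]'
```

```text
clock: 12.75
ee_pos: [554.4, -134.0, 89.8]
tcp_rot: [3.138, -0.134, 0.007]
wrist_force: [-7.6, 2.3, 21.3]
finger_gap: 0.2
gripper_force: 30.0
clock: 13.12
ee_pos: [555.1, -134.2, 89.8]
tcp_rot: [3.137, -0.133, 0.008]
wrist_force: [-15.1, 6.1, 38.6]
finger_gap: 0.198
gripper_force: 30.0
```

Force rose sharply to 38 N with the descent stopped, about 5–6 mm below first contact, which fits the lid being home. I'll relax, release, back off and look.

```bash
python3 -m inch '[[0.1,0,0.5,0,0,0,0.1],[0.1,0,0.5,0,0,0,0.45],[0.1,0,0.5,0,0,0,0.45],[0.1,0,0.5,0,0,0,0.45],[0.1,0,3,0,0,0,0.45]]'; python3 -m inch '[[0,0,6,0,0,0,0.5],[0,0,12,0,0,0,0.5],[0,5,17,0,0,0,0.5],[-1,11,17,0,0,0,0.5],[-2,17,17,0,0,0,0.5]]';python3 -m inch '[[-3,6,0,0,0,0,0.5],[-6,12,0,0,0,0,0.5],[-9,18,0,0,0,0,0.5]]'
python3 - <<'E'
from h import *
for n in("scene","top"):
    p,d=camera(n); cv2.imwrite(f"pics/{n}5.png",p); np.savez(f"{n}5.npz",p=p,d=d)
p=cv2.imread("pics/top5.png");q=cv2.imread("pics/scene5.png")
cv2.imwrite("pics/c5.png",np.hstack([cv2.resize(p[150:220,390:500],(400,255)),cv2.resize(q[140:220,380:480],(400,255))]))
d=np.load("top5.npz")["d"]; P,xs,ys=cloud("top",d)
s=(np.hypot(P[:,0]-553,P[:,1]+133)<38)&(P[:,2]>60); Q=P[s]
h=Q[(Q[:,2]<99)&(Q[:,2]>70)]; h=h[np.hypot(h[:,0]-553,h[:,1]+133)<33]
h=h[np.hypot(h[:,0]-553,h[:,1]+133)>13]
o=np.linalg.lstsq(np.c_[h[:,:2]-[553,-133],np.ones(len(h))],h[:,2],rcond=None)[0]
print("plane",o,len(h),np.median(h[:,2]),"max",np.percentile(Q[:,2],99),(Q.min(0)+Q.max(0))/2,state()["ee_pos"])
j=(np.hypot(P[:,0]-539,P[:,1]+263.7)<20)&(P[:,2]>80);print("jar top z",np.median(P[j][:,2]))
E
```

```text
clock: 13.75
ee_pos: [550.8, -132.6, 107.3]
tcp_rot: [-3.137, 0.134, 0.01]
wrist_force: [-0.2, 0.5, 0.8]
finger_gap: 0.443
gripper_force: 0.0
clock: 14.38
ee_pos: [533.6, 35.5, 281.3]
tcp_rot: [-3.138, 0.136, -0.003]
wrist_force: [0.4, 0.8, -0.5]
finger_gap: 0.494
gripper_force: 0.0
clock: 14.75
ee_pos: [448.4, 203.4, 279.8]
tcp_rot: [3.139, -0.134, -0.001]
wrist_force: [0.2, 0.0, -0.0]
finger_gap: 0.499
gripper_force: 0.0
plane [-1.84376109e-03  8.14603162e-03  8.04424836e+01] 411 80.49399971273237 max 108.95233215244309 [ 551.82262636 -131.23865028   84.99788086] [447.04041288 205.93970827 279.89042744]
jar top z 96.97928889624484
```

View pics/c5.png

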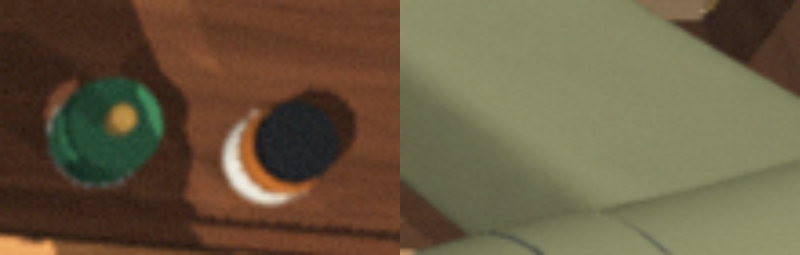

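The lid top is at z 80.5 (81 expected when home) and level to under 0.01 rad. The tin and jar are undisturbed. Now back to the cover knob.

```bash
python3 -m inch '[[2,-5,3,0,0,0,0.5],[4,-10,5,0,0,0,0.5],[7,-15,5,0,0,0,0.5],[10,-20,5,0,0,0,0.5],[12,-25,5,0,0,0,0.5]]';python3 -m inch '[[3,-5,0,0,0,0,0.5],[6,-10.5,0,0,0,0,0.5],[8.8,-16,0,0,0,0,0.5],[8.8,-16,-3,0,0,0,0.5]]'
```

```text
clock: 15.48
ee_pos: [570.4, -51.0, 329.5]
tcp_rot: [3.139, -0.135, -0.001]
wrist_force: [0.6, 0.3, -0.5]
finger_gap: 0.502
gripper_force: 0.0
clock: 15.98
ee_pos: [659.3, -213.9, 300.6]
tcp_rot: [3.136, -0.142, 0.004]
wrist_force: [0.5, 1.0, -1.2]
finger_gap: 0.499
gripper_force: 0.0
```

```bash
python3 -m inch '[[-0.2,0.5,0,0,0,0,0.5],[-0.2,0.5,0,0,0,0,0.5]]';python3 -m inch '[[0,0,-4,0,0,0,0.5],[0,0,-6.8,0,0,0,0.5],[0,0,-6.8,0,0,0,0.5],[0,0,-6.8,0,0,0,0.5]]'
```

```text
clock: 16.23
ee_pos: [655.5, -202.8, 300.9]
tcp_rot: [-3.139, 0.133, -0.0]
wrist_force: [0.6, 0.0, -0.0]
finger_gap: 0.5
gripper_force: 0.0
clock: 16.73
ee_pos: [656.6, -203.1, 235.2]
tcp_rot: [3.138, -0.133, 0.006]
wrist_force: [0.4, -0.2, -0.3]
finger_gap: 0.501
gripper_force: 0.0
```

```bash
python3 -m inch '[[-0.1,-0.1,-0.2,0,0,0,0.1],[-0.1,-0.1,-0.2,0,0,0,0.1],[-0.1,-0.1,-0.2,0,0,0,0.1],[-0.1,-0.1,-0.2,0,0,0,0.1],[-0.1,-0.1,-0.2,0,0,0,0.1]]'
```

```text
clock: 17.35
ee_pos: [654.8, -204.6, 230.9]
tcp_rot: [3.138, -0.134, 0.001]
wrist_force: [-0.1, -1.8, 2.9]
finger_gap: 0.223
gripper_force: 30.0
```

```bash
python3 -m inch '[[-2.0,0.17,0,0,0,0,0.1],[-3.97,0.34,-0.26,0,0,0,0.1],[-5.92,0.51,-0.7,0,0,0,0.1],[-7.8,0.67,-1.3,0,0,0,0.1],[-9.63,0.83,-2.1,0,0,0,0.1]]'
```

```text
clock: 17.98
ee_pos: [560.5, -196.8, 212.2]
tcp_rot: [3.136, -0.134, 0.013]
wrist_force: [3.5, -1.5, 4.6]
finger_gap: 0.223
gripper_force: 30.0
```

```bash
python3 -m inch '[[-1.73,0.15,-0.98,0,0,0,0.1],[-3.36,0.29,-2.14,0,0,0,0.1],[-4.86,0.42,-3.45,0,0,0,0.1],[-6.2,0.53,-4.9,0,0,0,0.1],[-7.43,0.64,-6.5,0,0,0,0.1]]'
```

```text
clock: 18.6
ee_pos: [484.0, -190.3, 146.9]
tcp_rot: [3.137, -0.133, 0.002]
wrist_force: [-4.8, -1.7, 8.1]
finger_gap: 0.221
gripper_force: 30.0
```

```bash
python3 -m inch '[[-1.05,0.1,-1.7,0,0,0,0.1],[-1.9,0.18,-3.5,0,0,0,0.1],[-2.6,0.23,-5.37,0,0,0,0.1],[-3.1,0.27,-7.3,0,0,0,0.1],[-3.4,0.29,-9.2,0,0,0,0.1]]';python3 -m inch '[[0,0,-0.2,0,0,0,0.1],[0,0,-0.4,0,0,0,0.1],[0,0,-0.4,0,0,0,0.1]]'
```

```text
clock: 19.23
ee_pos: [449.2, -187.4, 52.2]
tcp_rot: [3.137, -0.133, -0.002]
wrist_force: [-2.6, -4.0, 2.3]
finger_gap: 0.227
gripper_force: 30.0
clock: 19.6
ee_pos: [448.9, -187.4, 49.8]
tcp_rot: [3.138, -0.132, -0.006]
wrist_force: [-10.8, -1.5, 13.0]
finger_gap: 0.226
gripper_force: 30.0
```

```bash
python3 -m inch '[[0.2,0,-0.2,0,0,0,0.1],[0.3,0,-0.4,0,0,0,0.1],[0.3,0,-0.4,0,0,0,0.1]]'
```

```text
clock: 19.98
ee_pos: [450.9, -187.5, 48.7]
tcp_rot: [3.138, -0.132, -0.013]
wrist_force: [-23.4, 3.0, 34.2]
finger_gap: 0.22
gripper_force: 30.0
```

Firm stop, so the cover is down. I'll relax the load, release, lift away and look.

```bash
python3 -m inch '[[-0.4,0,0.6,0,0,0,0.1],[-0.4,0,0.6,0,0,0,0.5],[-0.4,0,0.6,0,0,0,0.5],[-0.4,0,0.6,0,0,0,0.5],[-0.4,0,0.6,0,0,0,0.5]]'; python3 -m inch '[[0,0,6,0,0,0,0.5],[0,0,12,0,0,0,0.5],[0,0,18,0,0,0,0.5],[0,5,22,0,0,0,0.5],[0,11,22,0,0,0,0.5]]';python3 -m inch '[[0,6,0,0,0,0,0.5],[0,12,0,0,0,0,0.5],[0,18,0,0,0,0,0.5],[0,24,0,0,0,0,0.5],[0,24,0,0,0,0,0.5]]'
python3 - <<'E'
from h import *
p,d=camera("top"); q,_=camera("scene"); P,xs,ys=cloud("top",d);cv2.imwrite("pics/top6.png",p)
hsv=cv2.cvtColor(p,cv2.COLOR_BGR2HSV);h=hsv[ys,xs]
k=(P[:,0]>435)&(P[:,0]<475)&(np.abs(P[:,1]+187)<25)&(P[:,2]>45)&(P[:,2]<110)
Q=P[k];print(k.sum(),np.percentile(Q,[5,50,95],axis=0))
cv2.imwrite("pics/c6.png",np.hstack([p[60:300,120:560]]))
E
```

```text
clock: 20.6
ee_pos: [448.8, -186.4, 49.9]
tcp_rot: [-3.138, 0.134, 0.001]
wrist_force: [0.3, 0.5, 0.1]
finger_gap: 0.492
gripper_force: 0.0
clock: 21.22
ee_pos: [450.9, -76.6, 275.2]
tcp_rot: [3.137, -0.138, 0.013]
wrist_force: [0.3, 1.2, -1.1]
finger_gap: 0.5
gripper_force: 0.0
clock: 21.85
ee_pos: [448.2, 166.8, 270.0]
tcp_rot: [-3.139, 0.123, 0.002]
wrist_force: [0.0, -0.3, -0.1]
finger_gap: 0.496
gripper_force: 0.0
127 [[ 436.79685529 -204.80702      48.41895947]
 [ 454.92799539 -185.82352992   74.75990986]
 [ 473.56208225 -176.17766028   82.06626611]]
```

View pics/c6.png

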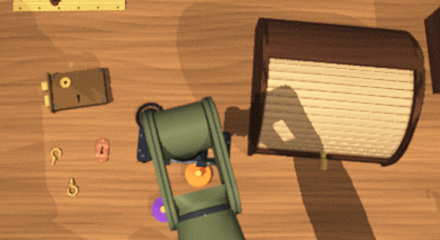

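The cover is fully down on the sill, its knob's top surface is at z ≈ 77 as expected, and the bystanders that are in view are where they were.

```bash
python3 -c "
from bench import finish_job
print(finish_job())"
```

```text
the job is handed in; nothing more can be done
None
```

The job is handed in at about 22 s of the 72 s allowed: the cover was rolled fully up, the green lid was pressed home and measured level on the tin, and the cover was rolled fully down again.

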